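Unhook the filter carrier past a sprung keeper and dock it

ROBOT

A 6-joint arm with a two-finger parallel gripper is mounted at the origin on a cart in front of the work surface, level with it; the furniture and walls round the work are solid. World frame = base frame: x ahead of the robot, y to its left, z up, the work surface at z = 0. Lengths are in mm, angles in rad, forces in N, time in s.
With the tool pointing down it reaches from about 275 to 1000 mm from the base axis. Payload 8.4 kg.
Tool frame: the origin (TCP) lies midway between the tips of the shut fingers; the grasp point (between the pads) lies 19 mm behind it; z points along the fingers, y is the line along which they close (so a half turn about z gives the same grasp; the last joint's range is limited). The gripper opens to 85 mm and grips with 20 to 120 N. Pads are 22 mm wide; open, the fingers measure 114 mm over their backs; the gripper's body (76 mm by 85 mm) begins 54 mm behind the grasp point. The pads swing forward as they close: fully open they stand 13 mm farther back than shut.
Start: joints at [-1.333, 0.353, 1.633, -0, 1.155, -0.002], TCP at [148.441, -607.119, 231.281] pointing down, gripper open.
Joint ranges: [-2.63, 2.63], [-0.92, 2.1], [0.06, 2.66], [-1.3, 4.44], [0, 2.69], [-3.02, 3.02]. Speed limits (rad/s): [2.22, 2.22, 2.79, 3.14, 3.14, 3.14].

INTERFACE

Orientations are given as [roll, pitch, yaw] about the fixed x, y, z axes, in that order (R = Rz(yaw) Ry(pitch) Rx(roll)).
In Python, from rig import monitor, imaging, r gives the robot as it stands.
- The arm moves only by the tool drive_tool, never from a script. Its argument "plan" is a list of rows, each an object of numbers: "x", "y", "z": the shift along the tool's x, y, z in units of 50 mm (1.0 is 50 mm); "ax", "ay", "az": the turn, a rotation vector about the tool's x, y, z in units of 6 degrees (1.0 is 6 degrees); "hand": the finger opening in mm, from 0 to 85.4. In form: [{"x": .., "y": .., "z": .., "ax": .., "ay": .., "az": .., "hand": ..}, ...]. A call has 1 to 8 rows; each row is the pose to reach, as a shift and turn from the pose commanded when the call began, along the tool's axes at that moment; what a row does not reach only later rows make up. A row lasts 1/10 s, in which the tool goes at most 50 mm and 8.59 degrees, less where a joint would pass 70% of its speed; a pose out of reach is approached as far as the arm can. A call with a gripper value outside its range is refused whole. The fingers move at their own pace and stop on an object; "grip_force" is the grip in N (left out, the last holds). Time passes only in rows, so rows that repeat a pose let the fingers close. It gives the time, the measured TCP pose, the force, the opening and the grip force at its end, in the units of the state.
- monitor.sense(): the state, without advancing time (a new reading comes with each control period).
- imaging.grab_frame(name): name is "side" or "top"; returns the picture (480x640x3 uint8, red, green, blue); there is no depth.
- imaging.camera_info(name): a dict with "mtx" (3x3 intrinsics, pixels), "R" (3x3) and "t" (3): a world point X has camera coordinates R X + t. Camera axes: x right, y down, z forward; pixel columns grow to the right and rows downward; lengths in mm; the calibration is good to about 2 mm. A picture is of the moment at which its call begins. camera_info takes no time and is no camera call.
- r.sign_off(): hands the job in; it is judged then, once.
The state is a dict: "clock": time; "qpos": joint angles; "qvel": joint speeds; "joint_efforts": joint torques, N m; "eef_pos": TCP position; "tcp_rot": TCP orientation; "contact_force": force on the tool from outside, world axes, zero at the start; "wrist_torque": the same for the moment, N m; "opening": opening from 0.0 (shut) to 1.0 (fully open); "grasp_force": force on a finger pad.
Only numpy, scipy, OpenCV 4.12 (cv2) and the standard library are available. Lean on these libraries where they do the work, as an engineer would, in place of code of your own. Each camera call takes 0.05 s, during which the arm holds its last target. There are 200 camera calls.

TASK

The amber filter carrier hangs by its steel bar in a two-pronged safety hook. Press the bar gently back against the hook's red sprung keeper, going by feel, until it is clear of the hook's noses, then with the keeper held open lift the carrier off without forcing anything, and stand it upright, fully down in the slot of the white dock. Do not shift the loose bottles and the canister nearby.

Things in the scene. Friction and masses are not known exactly. Their poses are not given: they have to be found in the camera images.
- hook_stand: Fixed hook stand: dark base plate 110 (x) x 100 (y) x 10 mm, aluminium post at its +x end; nothing on it is higher than 117 mm. Origin: centre of the plate's underside, z up. Two steel prongs point to -x (roughly toward the robot), 8 mm wide, at y = -36 and +36 mm, 64 mm apart inside, top face at z = 96 mm. Carrier and hook are damaged by more than 15 N between them.
- nose_mark (a point): Point fixed to the stand at x -20.5, z 109 mm. The prongs' ends turn up and curl back to +x as noses over the hanging bar, underside z 109 (5 mm above the hanging bar's top), top 116 mm. The fork with prongs, noses and keeper is telescopic; its setting e is NOT measured: nose tips end at this x + e, e anywhere from -14 to +14 mm (+ toward the post). Lifted while under them, it jams.
- keeper_mark (a point): Point fixed to the stand at x -16, z 102 mm. The red keeper (60 mm wide, z 92 to 112, between the prongs) rests with its front face at this x + e (same unmeasured e). It slides to +x on a spring: 1.5 N, then 2 N per mm, 12 mm travel, and shuts by itself. The bar clears the noses when the keeper is 3.5 mm back (8.5 N on the keeper alone); 11 N is a good push, held while lifting straight up.
- carrier: Loose filter carrier, 120 to 190 g, hanging upright, 120 mm high: black frame 8 (x) x 50 (y) x 48 (z) mm with amber glass, above it a neck 8 x 16 mm, a steel bar and a blue tab. Origin: centre of its bottom edge; z up, x through its thickness (the stand's x at the start), y along the bar. At the start the bar rests on the prongs under the noses, 35 mm to -x of the stand's origin, foot 42 mm up.
- foot (a point): Centre of the carrier's bottom edge (same as its origin).
- bar (a point): Centre of the carrier's hanging bar, 58 mm above the foot; the bar is square, 8 x 8 mm, 88 mm long along y.
- grip (a point): Centre of the blue grip tab, 100 mm above the foot: 10 mm thick (x), 26 mm wide (y), from 80 to 120 mm above the foot. Grip it across its thickness from above, closing softly so that the bar is not jerked against the hook.
- dock: Fixed white dock block 52 (x) x 90 (y) x 28 (z) mm. Origin: centre of its underside. In its top a slot 11 (x) x 55 (y) mm with a 3 mm chamfer, 20 mm deep, for the carrier's foot (either way round).
- slot_floor (a point): Centre of the dock slot's floor, 8 mm above the desk.
- reagent_5: Loose white reagent bottle with green cap, 38 mm across, 72 mm high; origin at its base. Leave alone.
- objective_canister: Loose black and cream canister, 35 mm across, 61 mm high; origin at its base. Leave alone.
- oil_dropper: Loose small brown bottle, 26 mm across, 58 mm high; origin at its base. Leave alone.
There are look-alikes about, which are no part of the job. Of the things that look like the carrier, the larger one is meant.

How it is judged (in metres and radians):
On the way, in this order (a step that is already met when the one before it is completed fails the run):
1. the carrier is pressed against the hook's sprung keeper with more than 5 N (contact force between carrier and hook_stand above 5 N), for 0.1 s.
2. the carrier is off the hook: its bar more than 25 mm above where it hung, hook no longer touched (z of bar in the frame of hook_stand above 0.125 m and contact force between carrier and hook_stand below 0.1 N), for 0.1 s.
At the end, for the whole second after the job is handed in: The carrier stands at rest in the dock's slot, its foot within 8 mm sideways and 4 mm in height of the slot floor's centre, tilted less than 0.3 rad, resting on the dock; the bottles and the canister have not been moved by more than 20 mm (horizontal distance between foot and slot_floor below 0.008 m and z of foot in the frame of slot_floor below 0.004 m and angle between carrier's own z axis and vertical below 0.3 rad and linear speed of carrier below 0.02 m/s and contact force between carrier and dock above 0.3 N); the robot touches nothing.
It fails at once if more than 15 N between the carrier and the hook (forced) (contact force between carrier and hook_stand above 15 N).
It fails at once if reagent_5 moved more than 20 mm (distance of reagent_5 from where it was at the start of the episode above 0.02 m).
It fails at once if objective_canister moved more than 20 mm (distance of objective_canister from where it was at the start of the episode above 0.02 m).
It fails at once if oil_dropper moved more than 20 mm (distance of oil_dropper from where it was at the start of the episode above 0.02 m).
It also fails if it takes over 54 s, if anything falls off the work surface, if the arm or the gripper's body presses on something with over 40 N, if the wrist force passes 120 N, or if a joint passes its speed limit or range.

## Working session

There is one attempt and no reset: what is moved stays moved. The work goes in short steps, Python scripts to look and compute and a tool call to move; the robot and the scene stay as the last step left them, time stands still between calls to the robot, and variables do not carry over. Pictures are saved under pics/ and viewed, at most 10 in all, crops included, and the job is handed in when it is done.

Besides the shell and the picture viewer there is one more tool, called after ">>>" in YAML: its name, and indented under it one key for each argument. drive_tool: Moves the arm, as the interface text tells. Its arguments: {"type":"object","properties":{"plan":{"type":"array","items":{"type":"object","properties":{"x":{"type":"number"},"y":{"type":"number"},"z":{"type":"number"},"ax":{"type":"number"},"ay":{"type":"number"},"az":{"type":"number"},"hand":{"type":"number"}}}},"grip_force":{"type":"number"}},"required":["plan"]}

```bash
mkdir -p pics; python3 - <<'E'
from rig import monitor, imaging, r
import cv2
for n in("side","top"):
    cv2.imwrite(f"pics/{n}0.png",imaging.grab_frame(n)[:,:,::-1]); i=imaging.camera_info(n)
    print(n,i["mtx"],i["R"],i["t"])
s=monitor.sense();print(s)
E
```

```text
side [[458.78843517   0.         317.39954291]
 [  0.         458.78843517 244.40940798]
 [  0.           0.           1.        ]] [[ 0.99573032 -0.09227109  0.00267884]
 [-0.0622555  -0.69268261 -0.71855066]
 [ 0.06815704  0.71531591 -0.69546946]] [-497.22089743  225.00551317  779.9630839 ]
top [[523.54735179   0.         327.88063097]
 [  0.         523.54735179 238.5649417 ]
 [  0.           0.           1.        ]] [[ 0.02388056 -0.99970287  0.00488774]
 [-0.98870798 -0.02434086 -0.14786495]
 [ 0.14793999 -0.00130145 -0.98899548]] [139.17583751 559.85902493 911.84244146]
{'clock': 0.1, 'qpos': array([-1.33337487e+00,  3.53588948e-01,  1.63407066e+00, -5.20183228e-06,
        1.15522254e+00, -2.43248297e-03]), 'qvel': array([ 0.00016594, -0.00213374, -0.00211793,  0.00051436, -0.00056555,
        0.00052207]), 'joint_efforts': array([-3.46677289e-04, -6.06358194e+01, -3.42820787e+01, -7.42552447e-05,
        3.97061187e-03, -5.01472229e-06]), 'eef_pos': array([ 148.35013482, -606.68323457,  230.62582091]), 'tcp_rot': array([-3.14030315e+00,  1.61968834e-06,  2.39856044e-01]), 'contact_force': array([-0.03051268,  0.39271734, -0.73189842]), 'wrist_torque': array([0.04576489, 0.04596463, 0.01456588]), 'grasp_force': 0.0, 'opening': 0.9984009126785811}
```

View pics/side0.png

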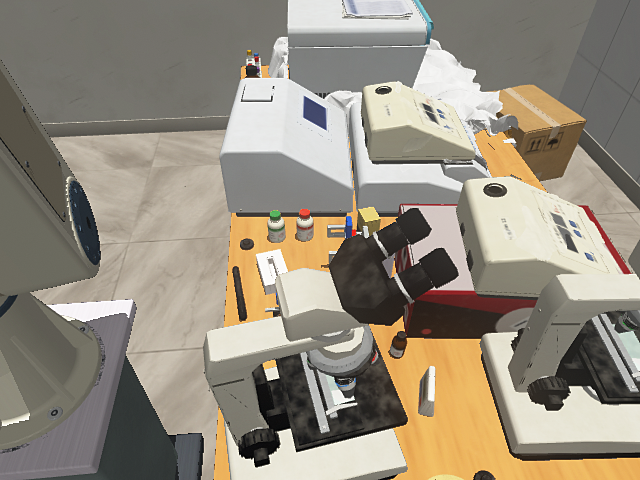

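View pics/top0.png

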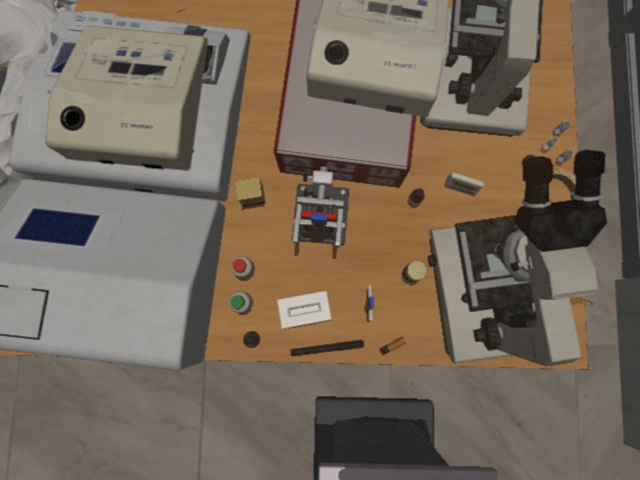

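Side view: dock at (270,268); the hook, around (345,240), is mostly hidden by the microscope. Top view: hook stand with the carrier's blue tab at (320,217), dock at (304,310), and a small blue-tabbed thing at (370,302). The candidates are the one hanging in the hook (320,217) and the small one lying at (370,302). The hanging one fits the description, and I'll confirm it in a crop.

```bash
python3 - <<'E'
import cv2
a=cv2.imread("pics/top0.png")
cv2.imwrite("pics/c1.png",cv2.resize(a[160:270,270:400],None,fx=6,fy=5.4545*1.0 and 6*0+5.4,interpolation=cv2.INTER_CUBIC) if 0 else cv2.resize(a[165:265,260:390],None,fx=6,fy=6,interpolation=cv2.INTER_CUBIC))
cv2.imwrite("pics/c2.png",cv2.resize(a[255:355,225:355],None,fx=6,fy=6,interpolation=cv2.INTER_CUBIC))
E
```

```text
(no output)
```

View pics/c1.png

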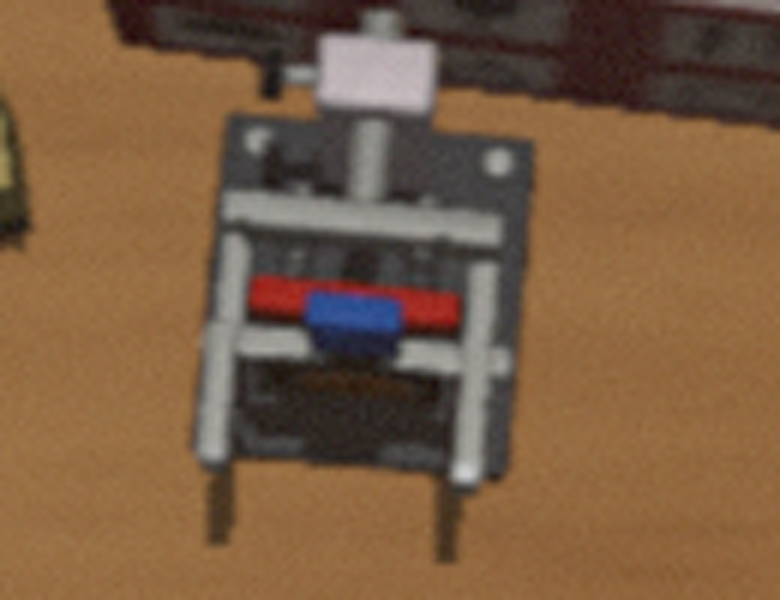

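View pics/c2.png

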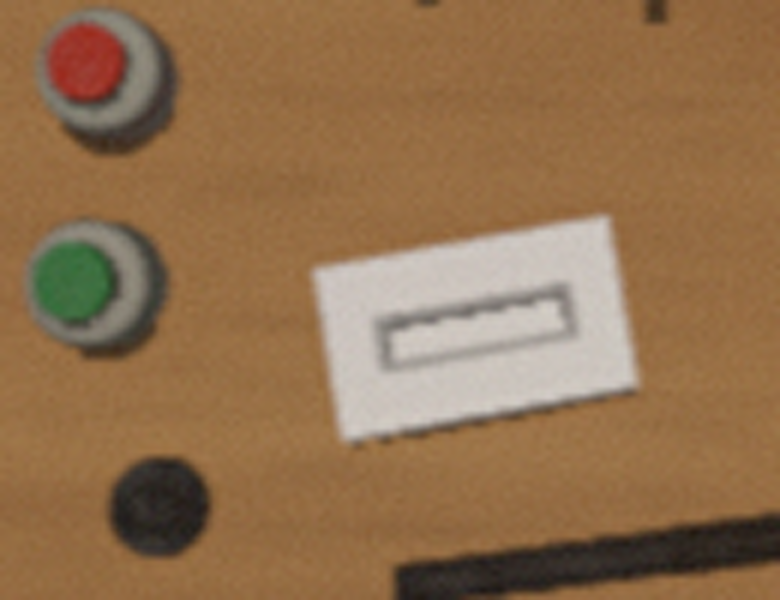

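The hanging carrier is confirmed: the bar runs from (208,335) to (512,360) in crop c1, under the noses, with the blue tab's top face at about (355,310) and the red keeper behind it. Crop c2 shows the dock's top corners at (313,268), (608,216), (636,388) and (343,440).

```bash
cat > h.py <<'E'
import numpy as np
from rig import monitor, imaging, r
def unproj(cam,uv,z):
    i=imaging.camera_info(cam);K,R,t=[np.array(i[k]) for k in("mtx","R","t")]
    uv=np.atleast_2d(uv);d=(np.linalg.inv(K)@np.c_[uv,np.ones(len(uv))].T).T@R
    c=-R.T@t; return c+d*((z-c[2])/d[:,2])[:,None]
E
python3 - <<'E'
from h import *
def c1(p):return np.array(p)/6+[260,165]
def c2(p):return np.array(p)/6+[225,255]
np.set_printoptions(precision=1,suppress=True)
ang=lambda v:np.degrees(np.arctan2(v[1],v[0]))
P=unproj("top",c1([(228,116),(533,142),(505,478),(194,455)]),10);print("plate",P,P.mean(0))
print(ang(P[0]-P[3]),ang(P[1]-P[2]),ang(P[0]-P[1])-90,ang(P[3]-P[2])-90, np.linalg.norm(P-np.roll(P,1,0),axis=1))
T=unproj("top",c1([(310,292),(402,300),(400,333),(308,325)]),162);print("tab",T,T.mean(0),ang(T[0]-T[1])-90)
B=unproj("top",c1([(207,335),(513,361)]),104);print("bar",B,B.mean(0),ang(B[0]-B[1])-90,np.linalg.norm(B[0]-B[1]))
K=unproj("top",c1([(250,300),(459,320)]),112);print("keeper front top edge?",K)
N=unproj("top",c1([(222,325),(486,350)]),116);print("nosetip?",N)
D=unproj("top",c2([(313,268),(608,216),(636,388),(343,440)]),28);print("dock",D,D.mean(0),ang(D[0]-D[1])-90,ang(D[0]-D[3]),np.linalg.norm(D-np.roll(D,1,0),axis=1))
S=unproj("top",c2([(378,318),(572,284),(578,335),(385,371)]),28);print("slot",S,S.mean(0))
E
```

```text
plate [[664.3 212.2  10. ]
 [658.2 115.   10. ]
 [550.2 121.8  10. ]
 [555.  219.3  10. ]] [606.9 167.1  10. ]
-3.727898400987697 -3.6134723101232544 -3.561280734048097 -2.8630635840507352 [109.5  97.4 108.3  97.6]
tab [[577.9 179.7 162. ]
 [576.3 155.2 162. ]
 [567.4 155.5 162. ]
 [568.9 180.  162. ]] [572.6 167.6 162. ] -3.6356113580097826
bar [[576.1 210.5 104. ]
 [570.8 123.3 104. ]] [573.5 166.9 104. ] -3.5130502019321312 87.37664450299755
keeper front top edge? [[585.  198.2 112. ]
 [580.7 139.  112. ]]
nosetip? [[576.9 205.6 116. ]
 [571.6 131.3 116. ]]
dock [[444.  242.   28. ]
 [461.8 153.2  28. ]
 [410.5 143.5  28. ]
 [393.  231.   28. ]] [427.3 192.4  28. ] 11.342037630060432 12.11271833370656 [52.2 90.5 52.2 89.2]
slot [[429.5 221.8  28. ]
 [441.1 163.6  28. ]
 [425.9 161.4  28. ]
 [413.8 219.1  28. ]] [427.6 191.5  28. ]
```

```bash
python3 - <<'E'
from h import *
import cv2
np.set_printoptions(precision=0,suppress=True)
def P(n):
    i=imaging.camera_info(n);return i["mtx"]@np.c_[i["R"],i["t"]]
for nm,s,t in [("eyeL",(413,222),(537,170)),("eyeR",(441,262),(591,165)),("scopeback",(240,342),(577,345)),("headback",(283,290),(590,270)),("greencap",(275,214),(225+72/6,255+282/6)),("redbox",(402,207),(285,160))]:
    X=cv2.triangulatePoints(P("side"),P("top"),np.array(s,float),np.array(t,float));print(nm,(X[:3]/X[3]).ravel())
print(unproj("top",[(452,360),(577,358),(432,232),(600,300)],0),unproj("top",[(280,165),(410,185)],100))
E
```

```text
eyeL [593. -92. 384.]
eyeR [ 601. -156.  387.]
scopeback [ 394. -170.  301.]
headback [ 466. -158.  368.]
greencap [437. 308.  69.]
redbox [679. 228. 135.]
[[ 342.  -81.    0.]
 [ 351. -311.    0.]
 [ 580.  -45.    0.]
 [ 459. -359.    0.]] [[675. 239. 100.]
 [645.  13. 100.]]
```

```bash
cat >> h.py <<'E'
def mv(*wps):
    """world waypoints (x,y,z,yawdeg) -> tool shifts in units"""
    from scipy.spatial.transform import Rotation as Ro
    s=monitor.sense();R0=Ro.from_euler("xyz",s["tcp_rot"])
    print("at",np.round(s["eef_pos"],1),np.round(np.degrees(s["tcp_rot"]),2),"t",round(s["clock"],2),"F",np.round(s["contact_force"],2),"op",round(s["opening"],3),"gf",round(s["grasp_force"],1))
    for w in wps:
        d=R0.inv().apply(np.array(w[:3])-s["eef_pos"])/50
        rv=(R0.inv()*Ro.from_euler("xyz",[180,0,w[3]],degrees=True)).as_rotvec(degrees=True)/6
        print(w,"xyz",np.round(d,3),"a",np.round(rv,3))
E
python3 - <<'E'
from h import *
mv((77,-325,270,16),(215,-235,270,45),(290,-130,270,66))
E
```

```text
at [ 148.4 -606.7  230.6] [-179.93    0.     13.74] t 0.1 F [-0.03  0.39 -0.73] op 0.998 gf 0.0
(77, -325, 270, 16) xyz [-0.048 -5.812 -0.78 ] a [-0.012 -0.    -0.376]
(215, -235, 270, 45) xyz [ 3.061 -6.905 -0.779] a [-1.20e-02 -3.00e-03 -5.21e+00]
(290, -130, 270, 66) xyz [ 5.017 -8.589 -0.776] a [-1.10e-02 -6.00e-03 -8.71e+00]
```

>>> drive_tool:
  plan:
    - {"x": 0,"y": -1,"z": -0.4,"az": 0}
    - {"x": 0,"y": -2,"z": -0.78,"az": 0}
    - {"x": 0,"y": -3,"z": -0.78,"az": 0}
    - {"x": 0,"y": -4,"z": -0.78,"az": 0}
    - {"x": 0,"y": -5,"z": -0.78,"az": -0.3}
    - {"x": -0.05,"y": -5.8,"z": -0.78,"az": -0.4}
    - {"x": -0.05,"y": -5.8,"z": -0.78,"az": -0.4}
    - {"x": 0.9,"y": -6.1,"z": -0.78,"az": -1.6}

```text
invalid input
```

```bash
python3 - <<'E'
from h import *
mv((215,-235,270,45),(290,-130,270,66),(318,-20,270,86),(340,80,260,86.4))
E
```

```text
at [ 148.4 -606.7  230.6] [-179.93    0.     13.74] t 0.1 F [-0.03  0.39 -0.73] op 0.998 gf 0.0
(215, -235, 270, 45) xyz [ 3.061 -6.905 -0.779] a [-1.20e-02 -3.00e-03 -5.21e+00]
(290, -130, 270, 66) xyz [ 5.017 -8.589 -0.776] a [-1.10e-02 -6.00e-03 -8.71e+00]
(318, -20, 270, 86) xyz [  6.083 -10.593  -0.774] a [-1.1000e-02 -8.0000e-03 -1.2043e+01]
(340, 80, 260, 86.4) xyz [  6.986 -12.431  -0.571] a [-1.100e-02 -8.000e-03 -1.211e+01]
```

>>> drive_tool:
  plan:
    - {"x": 0,"y": -1,"z": -0.4,"ax": 0,"ay": 0,"az": 0,"hand": 85}
    - {"x": 0,"y": -2,"z": -0.78,"ax": 0,"ay": 0,"az": 0,"hand": 85}
    - {"x": 0,"y": -3,"z": -0.78,"ax": 0,"ay": 0,"az": 0,"hand": 85}
    - {"x": 0,"y": -4,"z": -0.78,"ax": 0,"ay": 0,"az": 0,"hand": 85}
    - {"x": 0,"y": -5,"z": -0.78,"ax": 0,"ay": 0,"az": -0.3,"hand": 85}
    - {"x": -0.05,"y": -5.8,"z": -0.78,"ax": 0,"ay": 0,"az": -0.4,"hand": 85}
    - {"x": -0.05,"y": -5.8,"z": -0.78,"ax": 0,"ay": 0,"az": -0.4,"hand": 85}
    - {"x": 0.9,"y": -6.1,"z": -0.78,"ax": 0,"ay": 0,"az": -1.6,"hand": 85}

```text
clock: 0.9
eef_pos: [116.6, -301.9, 270.9]
tcp_rot: [3.139, 0.002, 0.399]
contact_force: [2.6, -0.6, 0.2]
opening: 0.996
grasp_force: 0.0
```

```bash
python3 - <<'E'
from h import *
mv((215,-235,270,45),(290,-130,270,66),(318,-20,270,86),(340,80,260,86.4))
E
```

```text
at [ 116.6 -301.9  270.9] [1.7983e+02 1.0000e-01 2.2850e+01] t 0.9 F [ 2.64 -0.64  0.17] op 0.996 gf 0.0
(215, -235, 270, 45) xyz [ 2.333 -0.468  0.012] a [ 0.025  0.023 -3.692]
(290, -130, 270, 66) xyz [ 4.531e+00 -1.821e+00  4.000e-03] a [ 0.021  0.027 -7.192]
(318, -20, 270, 86) xyz [ 5.901e+00 -3.631e+00 -4.000e-03] a [  0.016   0.032 -10.526]
(340, 80, 260, 86.4) xyz [ 7.083 -5.304  0.188] a [  0.016   0.032 -10.592]
```

>>> drive_tool:
  plan:
    - {"x": 0.8,"y": -0.15,"z": 0,"ax": 0,"ay": 0,"az": -1.2,"hand": 85}
    - {"x": 1.6,"y": -0.3,"z": 0,"ax": 0,"ay": 0,"az": -2.4,"hand": 85}
    - {"x": 2.33,"y": -0.47,"z": 0,"ax": 0.02,"ay": 0.02,"az": -3.6,"hand": 85}
    - {"x": 3.1,"y": -0.92,"z": 0,"ax": 0.02,"ay": 0.02,"az": -4.8,"hand": 85}
    - {"x": 3.8,"y": -1.37,"z": 0,"ax": 0.02,"ay": 0.02,"az": -6.0,"hand": 85}
    - {"x": 4.5,"y": -1.82,"z": 0,"ax": 0.02,"ay": 0.03,"az": -7.2,"hand": 85}
    - {"x": 5.0,"y": -2.42,"z": 0,"ax": 0.02,"ay": 0.03,"az": -8.3,"hand": 85}
    - {"x": 5.45,"y": -3.03,"z": 0,"ax": 0.02,"ay": 0.03,"az": -9.4,"hand": 85}

```text
clock: 1.7
eef_pos: [310.8, -51.5, 270.4]
tcp_rot: [3.141, -0.004, 1.397]
contact_force: [1.7, 1.2, 0.3]
opening: 0.992
grasp_force: 0.0
```

```bash
python3 - <<'E'
from h import *
mv((318,-20,270,86),(340,80,260,86.4),(460,150,250,86.4),(572.5,168,210,86.4))
E
```

```text
at [310.8 -51.5 270.4] [179.99  -0.21  80.03] t 1.7 F [1.67 1.24 0.31] op 0.992 gf 0.0
(318, -20, 270, 86) xyz [0.646 0.034 0.01 ] a [ 0.003 -0.035 -0.995]
(340, 80, 260, 86.4) xyz [2.691 0.121 0.217] a [ 0.003 -0.035 -1.062]
(460, 150, 250, 86.4) xyz [4.485 2.242 0.424] a [ 0.003 -0.035 -1.062]
(572.5, 168, 210, 86.4) xyz [5.226 4.395 1.227] a [ 0.003 -0.035 -1.062]
```

>>> drive_tool:
  plan:
    - {"x": 0.9,"y": 0.04,"z": 0,"ax": 0,"ay": -0.03,"az": -1.06,"hand": 60}
    - {"x": 1.8,"y": 0.08,"z": 0.1,"ax": 0,"ay": -0.03,"az": -1.06,"hand": 50}
    - {"x": 2.7,"y": 0.12,"z": 0.2,"ax": 0,"ay": -0.03,"az": -1.06,"hand": 40}
    - {"x": 3.3,"y": 0.83,"z": 0.28,"ax": 0,"ay": -0.03,"az": -1.06,"hand": 40}
    - {"x": 3.9,"y": 1.54,"z": 0.35,"ax": 0,"ay": -0.03,"az": -1.06,"hand": 40}
    - {"x": 4.48,"y": 2.24,"z": 0.42,"ax": 0,"ay": -0.03,"az": -1.06,"hand": 40}
    - {"x": 4.75,"y": 3.0,"z": 0.42,"ax": 0,"ay": -0.03,"az": -1.06,"hand": 40}
    - {"x": 5.0,"y": 3.7,"z": 0.42,"ax": 0,"ay": -0.03,"az": -1.06,"hand": 40}

```text
clock: 2.5
eef_pos: [538.3, 161.1, 249.3]
tcp_rot: [-3.141, -0.0, 1.504]
contact_force: [-0.7, 1.1, -0.1]
opening: 0.47
grasp_force: 0.0
```

```bash
python3 - <<'E'
from h import *
mv((572.5,168,210,86.4))
E
```

```text
at [538.3 161.1 249.3] [-1.7996e+02 -2.0000e-02  8.6170e+01] t 2.5 F [-0.74  1.13 -0.05] op 0.47 gf 0.0
(572.5, 168, 210, 86.4) xyz [0.183 0.673 0.785] a [-0.007 -0.003 -0.039]
```

>>> drive_tool:
  plan:
    - {"x": 0.18,"y": 0.67,"z": 0.4,"ax": 0,"ay": 0,"az": -0.04,"hand": 40}
    - {"x": 0.18,"y": 0.67,"z": 0.8,"ax": 0,"ay": 0,"az": -0.04,"hand": 40}
    - {"x": 0.18,"y": 0.67,"z": 1.2,"ax": 0,"ay": 0,"az": -0.04,"hand": 40}
    - {"x": 0.18,"y": 0.67,"z": 1.6,"ax": 0,"ay": 0,"az": -0.04,"hand": 36}
    - {"x": 0.18,"y": 0.67,"z": 2.0,"ax": 0,"ay": 0,"az": -0.04,"hand": 32}
    - {"x": 0.18,"y": 0.67,"z": 2.3,"ax": 0,"ay": 0,"az": -0.04,"hand": 30}
    - {"x": 0.18,"y": 0.67,"z": 2.44,"ax": 0,"ay": 0,"az": -0.04,"hand": 28}
    - {"x": 0.18,"y": 0.67,"z": 2.44,"ax": 0,"ay": 0,"az": -0.04,"hand": 26}
  grip_force: 20

```text
clock: 3.3
eef_pos: [570.1, 166.7, 127.1]
tcp_rot: [-3.14, 0.0, 1.507]
contact_force: [-0.7, -0.2, 0.9]
opening: 0.302
grasp_force: 0.0
```

```bash
python3 - <<'E'
from h import *
import cv2
mv((572.5,168,127,86.4))
a=imaging.grab_frame("top")[:,:,::-1];b=imaging.grab_frame("side")[:,:,::-1]
cv2.imwrite("pics/d1.png",np.hstack([cv2.resize(x,(400,400),interpolation=cv2.INTER_CUBIC) for x in(a[150:270,260:380],b[180:300,280:400])]))
E
```

```text
at [570.1 166.7 127.1] [-1.799e+02  1.000e-02  8.634e+01] t 3.3 F [-0.68 -0.23  0.86] op 0.302 gf 0.0
(572.5, 168, 127, 86.4) xyz [0.03  0.046 0.003] a [-0.016  0.001 -0.01 ]
```

View pics/d1.png

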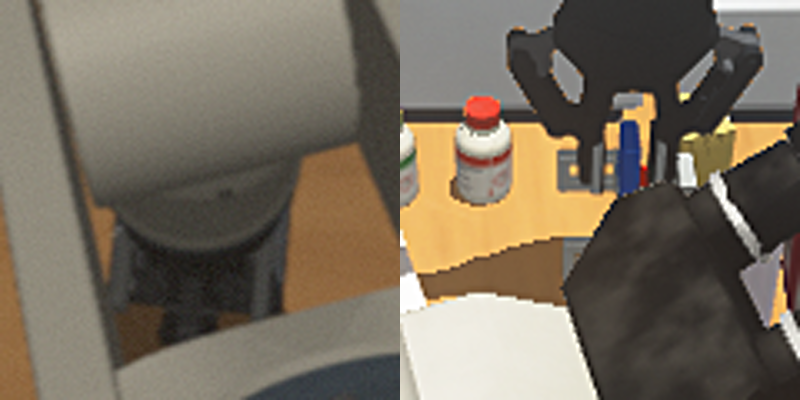

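Side view: the blue tab, at (628,155) in the picture, lies centred between the open pads at about 605 and 655, with a sliver of red keeper to its right. I'll close softly.

>>> drive_tool:
  plan:
    - {"x": 0,"y": 0,"z": 0,"ax": 0,"ay": 0,"az": 0,"hand": 23}
    - {"x": 0,"y": 0,"z": 0,"ax": 0,"ay": 0,"az": 0,"hand": 20}
    - {"x": 0,"y": 0,"z": 0,"ax": 0,"ay": 0,"az": 0,"hand": 17}
    - {"x": 0,"y": 0,"z": 0,"ax": 0,"ay": 0,"az": 0,"hand": 15}
    - {"x": 0,"y": 0,"z": 0,"ax": 0,"ay": 0,"az": 0,"hand": 13}
    - {"x": 0,"y": 0,"z": 0,"ax": 0,"ay": 0,"az": 0,"hand": 11.5}
    - {"x": 0,"y": 0,"z": 0,"ax": 0,"ay": 0,"az": 0,"hand": 10}
    - {"x": 0,"y": 0,"z": 0,"ax": 0,"ay": 0,"az": 0,"hand": 8}
  grip_force: 30

```text
clock: 4.2
eef_pos: [570.4, 166.8, 128.2]
tcp_rot: [-3.141, -0.001, 1.507]
contact_force: [-0.7, 0.1, 1.8]
opening: 0.109
grasp_force: 29.6
```

```bash
python3 - <<'E'
from h import *
mv((572.5,168,127,86.4))
E
```

```text
at [570.4 166.8 128.2] [-1.7999e+02 -3.0000e-02  8.6340e+01] t 4.2 F [-0.73  0.08  1.76] op 0.109 gf 29.6
(572.5, 168, 127, 86.4) xyz [0.026 0.04  0.025] a [-0.002 -0.005 -0.011]
```

>>> drive_tool:
  plan:
    - {"x": 0,"y": 0,"z": 0,"ax": 0,"ay": 0,"az": 0,"hand": 8}
    - {"x": 0,"y": 0,"z": 0,"ax": 0,"ay": 0,"az": 0,"hand": 6}
    - {"x": 0,"y": 0.01,"z": 0,"ax": 0,"ay": 0,"az": 0,"hand": 6}
    - {"x": 0,"y": 0.02,"z": 0,"ax": 0,"ay": 0,"az": 0,"hand": 6}
    - {"x": 0,"y": 0.03,"z": 0,"ax": 0,"ay": 0,"az": 0,"hand": 6}
    - {"x": 0,"y": 0.04,"z": 0,"ax": 0,"ay": 0,"az": 0,"hand": 6}
    - {"x": 0,"y": 0.04,"z": 0,"ax": 0,"ay": 0,"az": 0,"hand": 6}
    - {"x": 0,"y": 0.04,"z": 0,"ax": 0,"ay": 0,"az": 0,"hand": 6}
  grip_force: 80

```text
clock: 5.0
eef_pos: [571.3, 166.7, 128.3]
tcp_rot: [-3.139, -0.0, 1.507]
contact_force: [-5.4, 0.5, 8.4]
opening: 0.103
grasp_force: 78.4
```

```bash
python3 - <<'E'
from h import *
mv()
E
```

```text
at [571.3 166.7 128.3] [-1.7986e+02 -2.0000e-02  8.6340e+01] t 5.0 F [-5.35  0.5   8.35] op 0.103 gf 78.4
```

>>> drive_tool:
  plan:
    - {"x": 0,"y": 0,"z": -0.006,"ax": 0,"ay": 0,"az": 0,"hand": 6}
    - {"x": 0,"y": 0,"z": -0.012,"ax": 0,"ay": 0,"az": 0,"hand": 6}
    - {"x": 0,"y": 0,"z": -0.012,"ax": 0,"ay": 0,"az": 0,"hand": 6}

```text
clock: 5.3
eef_pos: [572.5, 166.6, 128.4]
tcp_rot: [-3.142, -0.0, 1.507]
contact_force: [0.6, 0.1, -1.7]
opening: 0.103
grasp_force: 77.8
```

```bash
python3 - <<'E'
from h import *
mv();s=monitor.sense();print(s["wrist_torque"])
E
```

```text
at [572.5 166.6 128.4] [-1.800e+02 -2.000e-02  8.634e+01] t 5.3 F [ 0.65  0.07 -1.7 ] op 0.103 gf 77.8
[-0.04552682  0.00237016 -0.03417384]
```

>>> drive_tool:
  plan:
    - {"x": 0,"y": 0,"z": -0.012,"ax": 0,"ay": 0,"az": 0,"hand": 6}
    - {"x": 0,"y": 0.01,"z": -0.012,"ax": 0,"ay": 0,"az": 0,"hand": 6}
    - {"x": 0,"y": 0.02,"z": -0.012,"ax": 0,"ay": 0,"az": 0,"hand": 6}
    - {"x": 0,"y": 0.03,"z": -0.012,"ax": 0,"ay": 0,"az": 0,"hand": 6}
    - {"x": 0,"y": 0.04,"z": -0.012,"ax": 0,"ay": 0,"az": 0,"hand": 6}
    - {"x": 0,"y": 0.05,"z": -0.012,"ax": 0,"ay": 0,"az": 0,"hand": 6}
    - {"x": 0,"y": 0.05,"z": -0.012,"ax": 0,"ay": 0,"az": 0,"hand": 6}

```text
clock: 6.0
eef_pos: [575.1, 166.5, 129.3]
tcp_rot: [3.142, -0.001, 1.507]
contact_force: [0.1, 0.2, -1.1]
opening: 0.104
grasp_force: 77.8
```

```bash
python3 - <<'E'
from h import *
mv();s=monitor.sense();print(s["wrist_torque"])
E
```

```text
at [575.1 166.5 129.3] [ 1.800e+02 -3.000e-02  8.634e+01] t 6.0 F [ 0.09  0.24 -1.14] op 0.104 gf 77.8
[-0.00084909 -0.0156301  -0.00534928]
```

Free motion with no contact yet. I'll keep creeping.

>>> drive_tool:
  plan:
    - {"x": 0,"y": 0.01,"z": 0,"ax": 0,"ay": 0,"az": 0,"hand": 6}
    - {"x": 0,"y": 0.02,"z": 0,"ax": 0,"ay": 0,"az": 0,"hand": 6}
    - {"x": 0,"y": 0.03,"z": 0,"ax": 0,"ay": 0,"az": 0,"hand": 6}
    - {"x": 0,"y": 0.04,"z": 0,"ax": 0,"ay": 0,"az": 0,"hand": 6}
    - {"x": 0,"y": 0.05,"z": 0,"ax": 0,"ay": 0,"az": 0,"hand": 6}
    - {"x": 0,"y": 0.06,"z": 0,"ax": 0,"ay": 0,"az": 0,"hand": 6}
    - {"x": 0,"y": 0.06,"z": 0,"ax": 0,"ay": 0,"az": 0,"hand": 6}

```text
clock: 6.7
eef_pos: [577.5, 166.3, 129.2]
tcp_rot: [-3.14, -0.0, 1.507]
contact_force: [-4.9, 1.2, -0.1]
opening: 0.104
grasp_force: 78.1
```

```bash
python3 - <<'E'
from h import *
mv();s=monitor.sense();print(s["wrist_torque"])
E
```

```text
at [577.5 166.3 129.2] [-1.7993e+02 -2.0000e-02  8.6340e+01] t 6.7 F [-4.88  1.17 -0.09] op 0.104 gf 78.1
[ 0.07505722  0.79420805 -0.10745248]
```

>>> drive_tool:
  plan:
    - {"x": 0,"y": 0.01,"z": 0,"ax": 0,"ay": 0,"az": 0,"hand": 6}
    - {"x": 0,"y": 0.02,"z": 0,"ax": 0,"ay": 0,"az": 0,"hand": 6}
    - {"x": 0,"y": 0.03,"z": 0,"ax": 0,"ay": 0,"az": 0,"hand": 6}
    - {"x": 0,"y": 0.04,"z": 0,"ax": 0,"ay": 0,"az": 0,"hand": 6}
    - {"x": 0,"y": 0.05,"z": 0,"ax": 0,"ay": 0,"az": 0,"hand": 6}
    - {"x": 0,"y": 0.05,"z": 0,"ax": 0,"ay": 0,"az": 0,"hand": 6}
    - {"x": 0,"y": 0.05,"z": 0,"ax": 0,"ay": 0,"az": 0,"hand": 6}

```text
clock: 7.4
eef_pos: [579.4, 166.2, 129.2]
tcp_rot: [-3.139, -0.0, 1.507]
contact_force: [-8.5, 1.3, 3.1]
opening: 0.104
grasp_force: 78.5
```

```bash
python3 - <<'E'
from h import *
mv();s=monitor.sense();print(s["wrist_torque"])
E
```

```text
at [579.4 166.2 129.2] [-1.7986e+02 -1.0000e-02  8.6330e+01] t 7.4 F [-8.5   1.26  3.14] op 0.104 gf 78.5
[ 0.16749113  1.43879321 -0.04531381]
```

>>> drive_tool:
  plan:
    - {"x": 0,"y": 0,"z": -0.01,"ax": 0,"ay": 0,"az": 0,"hand": 6}
    - {"x": 0,"y": 0.01,"z": -0.014,"ax": 0,"ay": 0,"az": 0,"hand": 6}
    - {"x": 0,"y": 0.02,"z": -0.014,"ax": 0,"ay": 0,"az": 0,"hand": 6}
    - {"x": 0,"y": 0.02,"z": -0.014,"ax": 0,"ay": 0,"az": 0,"hand": 6}
    - {"x": 0,"y": 0.02,"z": -0.014,"ax": 0,"ay": 0,"az": 0,"hand": 6}

```text
clock: 7.9
eef_pos: [579.7, 166.1, 129.3]
tcp_rot: [-3.138, 0.0, 1.507]
contact_force: [-7.6, 1.9, -1.6]
opening: 0.106
grasp_force: 78.1
```

```bash
python3 - <<'E'
from h import *
mv();s=monitor.sense();print(s["wrist_torque"])
E
```

```text
at [579.7 166.1 129.3] [-179.78    0.     86.33] t 7.9 F [-7.62  1.94 -1.62] op 0.106 gf 78.1
[ 0.36242909  1.58133895 -0.03691923]
```

>>> drive_tool:
  plan:
    - {"x": 0,"y": 0.01,"z": 0,"ax": 0,"ay": 0,"az": 0,"hand": 6}
    - {"x": 0,"y": 0.02,"z": 0,"ax": 0,"ay": 0,"az": 0,"hand": 6}
    - {"x": 0,"y": 0.03,"z": 0,"ax": 0,"ay": 0,"az": 0,"hand": 6}
    - {"x": 0,"y": 0.04,"z": 0,"ax": 0,"ay": 0,"az": 0,"hand": 6}
    - {"x": 0,"y": 0.04,"z": 0,"ax": 0,"ay": 0,"az": 0,"hand": 6}
    - {"x": 0,"y": 0.04,"z": 0,"ax": 0,"ay": 0,"az": 0,"hand": 6}

```text
clock: 8.5
eef_pos: [581.0, 166.0, 129.2]
tcp_rot: [-3.136, 0.0, 1.507]
contact_force: [-10.3, 2.3, 1.0]
opening: 0.1
grasp_force: 78.3
```

```bash
python3 - <<'E'
from h import *
mv();s=monitor.sense();print(s["wrist_torque"])
E
```

```text
at [581.  166.  129.2] [-1.797e+02  1.000e-02  8.633e+01] t 8.5 F [-10.34   2.26   1.04] op 0.1 gf 78.3
[ 0.4595151   2.05963274 -0.01620328]
```

>>> drive_tool:
  plan:
    - {"x": 0,"y": 0.004,"z": -0.015,"ax": 0,"ay": 0,"az": 0,"hand": 6}
    - {"x": 0,"y": 0.006,"z": -0.03,"ax": 0,"ay": 0,"az": 0,"hand": 6}
    - {"x": 0,"y": 0.006,"z": -0.045,"ax": 0,"ay": 0,"az": 0,"hand": 6}
    - {"x": 0,"y": 0.006,"z": -0.06,"ax": 0,"ay": 0,"az": 0,"hand": 6}
    - {"x": 0,"y": 0.006,"z": -0.07,"ax": 0,"ay": 0,"az": 0,"hand": 6}
    - {"x": 0,"y": 0.006,"z": -0.07,"ax": 0,"ay": 0,"az": 0,"hand": 6}

```text
clock: 9.1
eef_pos: [580.6, 165.6, 131.6]
tcp_rot: [-3.135, 0.001, 1.507]
contact_force: [-10.0, 1.7, -6.1]
opening: 0.104
grasp_force: 77.8
```

```bash
python3 - <<'E'
from h import *
mv();s=monitor.sense();print(s["wrist_torque"])
E
```

```text
at [580.6 165.6 131.6] [-1.796e+02  6.000e-02  8.633e+01] t 9.1 F [-10.05   1.73  -6.13] op 0.104 gf 77.8
[ 0.32930798  1.86367666 -0.06032424]
```

>>> drive_tool:
  plan:
    - {"x": 0,"y": 0,"z": -0.005,"ax": 0,"ay": 0,"az": 0,"hand": 6}
    - {"x": 0,"y": 0,"z": -0.01,"ax": 0,"ay": 0,"az": 0,"hand": 6}
    - {"x": 0,"y": 0,"z": -0.01,"ax": 0,"ay": 0,"az": 0,"hand": 6}

```text
clock: 9.4
eef_pos: [580.5, 165.6, 132.1]
tcp_rot: [-3.135, 0.001, 1.507]
contact_force: [-9.4, 0.2, -6.2]
opening: 0.102
grasp_force: 77.8
```

```bash
python3 - <<'E'
from h import *
mv();s=monitor.sense();print(s["wrist_torque"])
E
```

```text
at [580.5 165.6 132.1] [-1.796e+02  6.000e-02  8.633e+01] t 9.4 F [-9.43  0.2  -6.17] op 0.102 gf 77.8
[0.31578061 1.86130014 0.01639041]
```

>>> drive_tool:
  plan:
    - {"x": 0,"y": 0.01,"z": 0,"ax": 0,"ay": 0,"az": 0,"hand": 6}
    - {"x": 0,"y": 0.016,"z": -0.006,"ax": 0,"ay": 0,"az": 0,"hand": 6}
    - {"x": 0,"y": 0.016,"z": -0.012,"ax": 0,"ay": 0,"az": 0,"hand": 6}
    - {"x": 0,"y": 0.016,"z": -0.016,"ax": 0,"ay": 0,"az": 0,"hand": 6}
    - {"x": 0,"y": 0.016,"z": -0.016,"ax": 0,"ay": 0,"az": 0,"hand": 6}

```text
clock: 9.9
eef_pos: [581.0, 165.5, 132.7]
tcp_rot: [-3.134, 0.001, 1.507]
contact_force: [-10.1, 1.3, -7.0]
opening: 0.105
grasp_force: 77.8
```

```bash
python3 - <<'E'
from h import *
mv();s=monitor.sense();print(s["wrist_torque"])
E
```

```text
at [581.  165.5 132.7] [-1.7956e+02  7.0000e-02  8.6330e+01] t 9.9 F [-10.06   1.32  -6.96] op 0.105 gf 77.8
[ 0.31303048  2.07573822 -0.07514504]
```

>>> drive_tool:
  plan:
    - {"x": 0,"y": 0.003,"z": -0.005,"ax": 0,"ay": 0,"az": 0,"hand": 6}
    - {"x": 0,"y": 0.003,"z": -0.01,"ax": 0,"ay": 0,"az": 0,"hand": 6}
    - {"x": 0,"y": 0.003,"z": -0.015,"ax": 0,"ay": 0,"az": 0,"hand": 6}
    - {"x": 0,"y": 0.003,"z": -0.015,"ax": 0,"ay": 0,"az": 0,"hand": 6}

```text
clock: 10.3
eef_pos: [581.0, 165.4, 133.4]
tcp_rot: [-3.134, 0.001, 1.507]
contact_force: [-10.6, 1.1, -6.7]
opening: 0.105
grasp_force: 77.9
```

```bash
python3 - <<'E'
from h import *
mv();s=monitor.sense();print(s["wrist_torque"])
E
```

```text
at [581.  165.4 133.4] [-1.7955e+02  8.0000e-02  8.6330e+01] t 10.3 F [-10.6    1.1   -6.65] op 0.105 gf 77.9
[ 0.26449339  2.05436472 -0.06220025]
```

>>> drive_tool:
  plan:
    - {"x": 0,"y": 0.002,"z": -0.006,"ax": 0,"ay": 0,"az": 0,"hand": 6}
    - {"x": 0,"y": 0.002,"z": -0.012,"ax": 0,"ay": 0,"az": 0,"hand": 6}
    - {"x": 0,"y": 0.002,"z": -0.018,"ax": 0,"ay": 0,"az": 0,"hand": 6}
    - {"x": 0,"y": 0.003,"z": -0.022,"ax": 0,"ay": 0,"az": 0,"hand": 6}
    - {"x": 0,"y": 0.003,"z": -0.022,"ax": 0,"ay": 0,"az": 0,"hand": 6}

```text
clock: 10.8
eef_pos: [581.2, 165.4, 134.5]
tcp_rot: [-3.134, 0.001, 1.507]
contact_force: [-10.4, 0.6, -6.6]
opening: 0.101
grasp_force: 77.9
```

```bash
python3 - <<'E'
from h import *
mv();s=monitor.sense();print(s["wrist_torque"])
E
```

```text
at [581.2 165.4 134.5] [-1.7954e+02  8.0000e-02  8.6330e+01] t 10.8 F [-10.39   0.58  -6.57] op 0.101 gf 77.9
[ 0.20118014  2.08691446 -0.08658629]
```

>>> drive_tool:
  plan:
    - {"x": 0,"y": 0.002,"z": -0.01,"ax": 0,"ay": 0,"az": 0,"hand": 6}
    - {"x": 0,"y": 0.003,"z": -0.02,"ax": 0,"ay": 0,"az": 0,"hand": 6}
    - {"x": 0,"y": 0.004,"z": -0.03,"ax": 0,"ay": 0,"az": 0,"hand": 6}
    - {"x": 0,"y": 0.005,"z": -0.04,"ax": 0,"ay": 0,"az": 0,"hand": 6}
    - {"x": 0,"y": 0.006,"z": -0.05,"ax": 0,"ay": 0,"az": 0,"hand": 6}
    - {"x": 0,"y": 0.007,"z": -0.06,"ax": 0,"ay": 0,"az": 0,"hand": 6}

```text
clock: 11.4
eef_pos: [581.3, 165.3, 137.4]
tcp_rot: [-3.133, 0.002, 1.507]
contact_force: [-10.7, 2.0, -7.4]
opening: 0.105
grasp_force: 77.8
```

```bash
python3 - <<'E'
from h import *
mv();s=monitor.sense();print(s["wrist_torque"])
E
```

```text
at [581.3 165.3 137.4] [-1.7952e+02  9.0000e-02  8.6330e+01] t 11.4 F [-10.69   1.97  -7.4 ] op 0.105 gf 77.8
[ 0.18943927  2.17287775 -0.07632041]
```

>>> drive_tool:
  plan:
    - {"x": 0,"y": 0.001,"z": -0.03,"ax": 0,"ay": 0,"az": 0,"hand": 6}
    - {"x": 0,"y": 0.002,"z": -0.06,"ax": 0,"ay": 0,"az": 0,"hand": 6}
    - {"x": 0,"y": 0.003,"z": -0.09,"ax": 0,"ay": 0,"az": 0,"hand": 6}
    - {"x": 0,"y": 0.004,"z": -0.12,"ax": 0,"ay": 0,"az": 0,"hand": 6}
    - {"x": 0,"y": 0.004,"z": -0.15,"ax": 0,"ay": 0,"az": 0,"hand": 6}
    - {"x": 0,"y": 0.004,"z": -0.18,"ax": 0,"ay": 0,"az": 0,"hand": 6}
    - {"x": 0,"y": 0.004,"z": -0.21,"ax": 0,"ay": 0,"az": 0,"hand": 6}
    - {"x": 0,"y": 0.004,"z": -0.24,"ax": 0,"ay": 0,"az": 0,"hand": 6}

```text
clock: 12.2
eef_pos: [581.5, 165.2, 149.4]
tcp_rot: [-3.133, 0.002, 1.507]
contact_force: [-10.4, 1.9, -7.2]
opening: 0.105
grasp_force: 77.9
```

```bash
python3 - <<'E'
from h import *
mv();s=monitor.sense();print(s["wrist_torque"])
E
```

```text
at [581.5 165.2 149.4] [-1.7951e+02  9.0000e-02  8.6330e+01] t 12.2 F [-10.39   1.86  -7.18] op 0.105 gf 77.9
[ 0.218465    2.28540373 -0.00796121]
```

>>> drive_tool:
  plan:
    - {"x": 0,"y": 0,"z": -0.04,"ax": 0,"ay": 0,"az": 0,"hand": 6}
    - {"x": 0,"y": 0,"z": -0.08,"ax": 0,"ay": 0,"az": 0,"hand": 6}
    - {"x": 0,"y": -0.04,"z": -0.12,"ax": 0,"ay": 0,"az": 0,"hand": 6}
    - {"x": 0,"y": -0.08,"z": -0.16,"ax": 0,"ay": 0,"az": 0,"hand": 6}
    - {"x": 0,"y": -0.12,"z": -0.2,"ax": 0,"ay": 0,"az": 0,"hand": 6}
    - {"x": 0,"y": -0.16,"z": -0.2,"ax": 0,"ay": 0,"az": 0,"hand": 6}
    - {"x": 0,"y": -0.18,"z": -0.2,"ax": 0,"ay": 0,"az": 0,"hand": 6}
    - {"x": 0,"y": -0.18,"z": -0.2,"ax": 0,"ay": 0,"az": 0,"hand": 6}

```text
clock: 13.0
eef_pos: [576.7, 166.3, 161.7]
tcp_rot: [3.141, -0.0, 1.507]
contact_force: [-1.7, -0.9, -3.0]
opening: 0.106
grasp_force: 79.0
```

```bash
python3 - <<'E'
from h import *
mv();s=monitor.sense();print(s["wrist_torque"])
E
```

```text
at [576.7 166.3 161.7] [ 1.7997e+02 -3.0000e-02  8.6340e+01] t 13.0 F [-1.72 -0.93 -2.99] op 0.106 gf 79.0
[-0.06429996  0.65423852 -0.02230257]
```

>>> drive_tool:
  plan:
    - {"x": 0,"y": -0.03,"z": -0.05,"ax": 0,"ay": 0,"az": 0,"hand": 6}
    - {"x": 0,"y": -0.04,"z": -0.2,"ax": 0,"ay": 0,"az": 0,"hand": 6}
    - {"x": 0,"y": -0.04,"z": -0.45,"ax": 0,"ay": 0,"az": 0,"hand": 6}
    - {"x": 0,"y": -0.04,"z": -0.7,"ax": 0,"ay": 0,"az": 0,"hand": 6}
    - {"x": 0,"y": -0.04,"z": -0.95,"ax": 0,"ay": 0,"az": 0,"hand": 6}
    - {"x": 0,"y": -0.04,"z": -1.2,"ax": 0,"ay": 0,"az": 0,"hand": 6}
    - {"x": 0,"y": -0.04,"z": -1.35,"ax": 0,"ay": 0,"az": 0,"hand": 6}
    - {"x": 0,"y": -0.04,"z": -1.35,"ax": 0,"ay": 0,"az": 0,"hand": 6}

```text
clock: 13.8
eef_pos: [575.2, 166.7, 230.8]
tcp_rot: [3.139, -0.001, 1.507]
contact_force: [0.7, 0.6, -1.1]
opening: 0.104
grasp_force: 79.1
```

```bash
python3 - <<'E'
from h import *
import cv2
b=imaging.grab_frame("side")[:,:,::-1]
cv2.imwrite("pics/d2.png",cv2.resize(b[150:290,240:440],(800,560),interpolation=cv2.INTER_CUBIC))
# dock slot floor centre (427.4,192,8); grip height kept above foot
mv((427.4,192,230,101.7),(427.4,192,150,101.7))
print(monitor.sense()["wrist_torque"])
E
```

```text
at [574.7 166.5 229.8] [ 1.7994e+02 -5.0000e-02  8.6340e+01] t 13.85 F [ 0.39 -0.22 -2.33] op 0.107 gf 79.1
(427.4, 192, 230, 101.7) xyz [ 0.32  -2.973 -0.006] a [ 0.011 -0.007 -2.56 ]
(427.4, 192, 150, 101.7) xyz [ 0.318 -2.975  1.594] a [ 0.011 -0.007 -2.56 ]
[-0.03768026 -0.02270139  0.02830699]
```

View pics/d2.png

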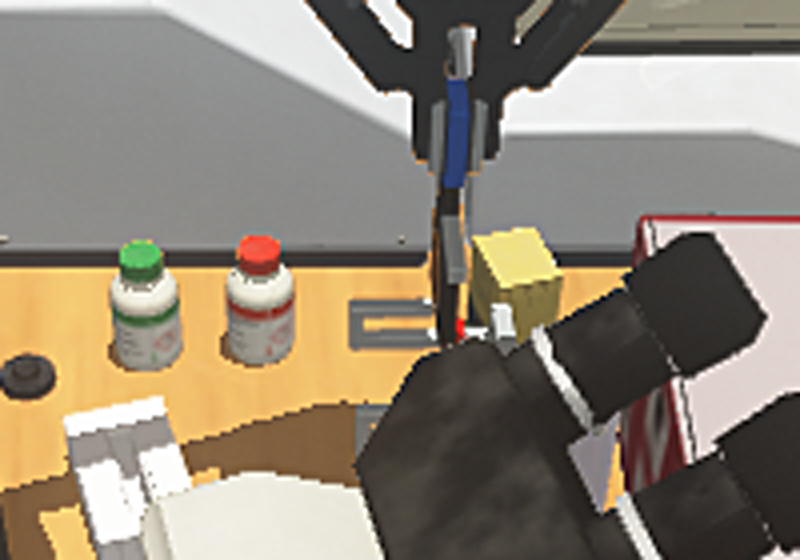

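Side view: the carrier hangs upright in the fingers (tab at (455,130)), its foot clear of the prongs and the bottles untouched. On to the dock.

>>> drive_tool:
  plan:
    - {"x": 0.05,"y": -0.5,"z": 0,"ax": 0,"ay": 0,"az": -0.4,"hand": 6}
    - {"x": 0.1,"y": -1.1,"z": 0,"ax": 0,"ay": 0,"az": -0.9,"hand": 6}
    - {"x": 0.18,"y": -1.7,"z": 0,"ax": 0,"ay": 0,"az": -1.5,"hand": 6}
    - {"x": 0.25,"y": -2.3,"z": 0.1,"ax": 0,"ay": 0,"az": -2.0,"hand": 6}
    - {"x": 0.3,"y": -2.75,"z": 0.6,"ax": 0,"ay": 0,"az": -2.4,"hand": 6}
    - {"x": 0.32,"y": -2.97,"z": 1.2,"ax": 0,"ay": 0,"az": -2.56,"hand": 6}
    - {"x": 0.32,"y": -2.97,"z": 1.8,"ax": 0,"ay": 0,"az": -2.56,"hand": 6}
    - {"x": 0.32,"y": -2.97,"z": 1.9,"ax": 0,"ay": 0,"az": -2.56,"hand": 6}

```text
clock: 14.65
eef_pos: [424.6, 191.0, 131.2]
tcp_rot: [-3.136, 0.001, 1.776]
contact_force: [-0.3, -0.2, -2.6]
opening: 0.103
grasp_force: 79.1
```

```bash
python3 - <<'E'
from h import *
import cv2
b=imaging.grab_frame("side")[:,:,::-1]
cv2.imwrite("pics/d3full.png",b)
cv2.imwrite("pics/d3.png",cv2.resize(b[205:305,225:325],(600,600),interpolation=cv2.INTER_CUBIC))
mv((427.4,192,127,101.7))
i=imaging.camera_info("side")
P=i["mtx"]@np.c_[i["R"],i["t"]]
f=lambda X:(lambda q:np.round((q[:2]/q[2]-[225,205])*6))(P@np.r_[X,1])
s=monitor.sense();p=s["eef_pos"];a=np.radians(11.7);ey=np.array([-np.sin(a),np.cos(a),0])
# predicted: near bottom corners of foot, and slot near end/ far end at z=28
ft=p-[0,0,86]
for k in(-25,25):print("foot",k,f(ft+k*ey),"slot",f(np.array([427.4,192,28])+np.sign(k)*27.5*ey))
for c in([444,242,28],[461.8,153.2,28],[410.5,143.5,28],[393,231,28]):print("dock",f(np.array(c,float)))
E
```

```text
at [425.5 191.3 132.1] [-1.7974e+02  3.0000e-02  1.0171e+02] t 14.7 F [ 0.7   0.71 -1.79] op 0.103 gf 79.1
(427.4, 192, 127, 101.7) xyz [0.006 0.04  0.102] a [-0.044  0.005  0.001]
foot -25 [297. 389.] slot [308. 429.]
foot 25 [264. 285.] slot [271. 315.]
dock [333. 264.]
dock [397. 450.]
dock [240. 483.]
dock [187. 295.]
```

View pics/d3.png

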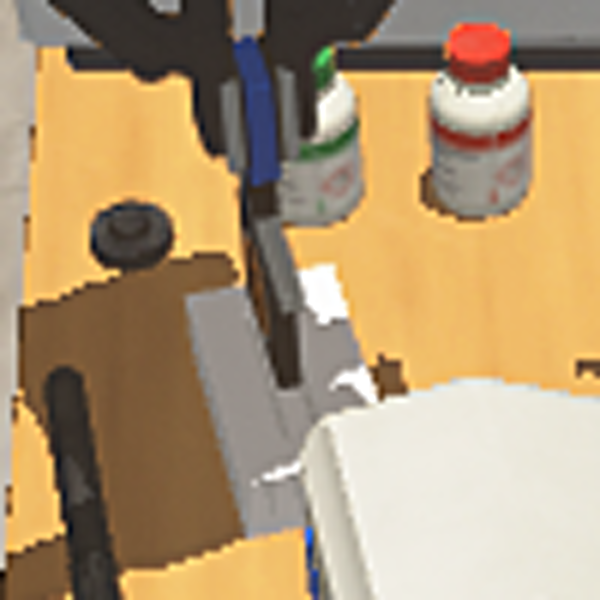

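>>> drive_tool:
  plan:
    - {"x": 0,"y": 0.04,"z": 0.1,"ax": 0,"ay": 0,"az": 0,"hand": 6}
    - {"x": 0,"y": 0.04,"z": 0.2,"ax": 0,"ay": 0,"az": 0,"hand": 6}
    - {"x": 0,"y": 0.04,"z": 0.2,"ax": 0,"ay": 0,"az": 0,"hand": 6}
    - {"x": 0,"y": 0.04,"z": 0.2,"ax": 0,"ay": 0,"az": 0,"hand": 6}

```text
clock: 15.1
eef_pos: [429.7, 192.5, 124.7]
tcp_rot: [3.141, -0.001, 1.775]
contact_force: [0.5, -0.5, -0.7]
opening: 0.108
grasp_force: 79.2
```

```bash
python3 - <<'E'
from h import *
import cv2
b=imaging.grab_frame("side")[:,:,::-1]
c=b[235:300,245:305].astype(float)
g=cv2.resize(np.clip((c-20)*1.6,0,255).astype(np.uint8),(540,585),interpolation=cv2.INTER_CUBIC)
cv2.imwrite("pics/d4.png",g)
mv((427.4,192,119,101.7))
i=imaging.camera_info("side")
P=i["mtx"]@np.c_[i["R"],i["t"]]
f=lambda X:(lambda q:np.round((q[:2]/q[2]-[245,235])*9))(P@np.r_[X,1])
s=monitor.sense();p=s["eef_pos"];a=np.radians(11.7);ey=np.array([-np.sin(a),np.cos(a),0]);ex=np.array([np.cos(a),np.sin(a),0])
ft=p-[0,0,86]
for e in(-4,4):print("foot",f(ft-25*ey+e*ex),"frametop",f(ft-25*ey+e*ex+[0,0,48]),"bar near bottom",f(ft-44*ey+e*ex+[0,0,54]),"slot",f(np.array([427.4,192,28])-27.5*ey+e*5.5/4*ex), f(np.array([427.4,192,28])+e*5.5/4*ex))
print("tab",f(ft-13*ey+[0,0,80]), "dock",f(np.array([410.5,143.5,28.])),f(np.array([393,231,28.])),f(np.array([410.5,143.5,0.])))
print(s["wrist_torque"])
E
```

```text
at [429.6 192.5 124.7] [ 1.7995e+02 -4.0000e-02  1.0169e+02] t 15.15 F [-0.03 -0.85 -1.27] op 0.106 gf 79.2
(427.4, 192, 119, 101.7) xyz [-0.001 -0.046  0.114] a [ 0.008 -0.007 -0.002]
foot [269. 334.] frametop [255. 180.] bar near bottom [274. 222.] slot [258. 379.] [230. 292.]
foot [305. 327.] frametop [292. 172.] bar near bottom [312. 214.] slot [307. 368.] [278. 281.]
tab [251.  28.] dock [181. 455.] [100. 173.] [190. 538.]
[ 0.02605986 -0.02239284  0.02162386]
```

View pics/d4.png

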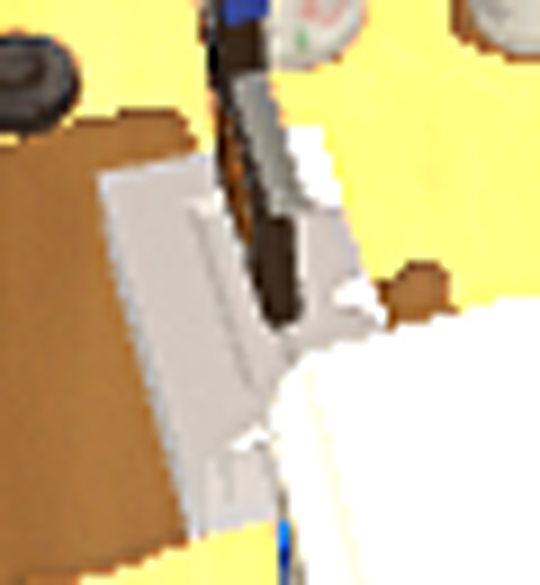

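The foot (near face at (265–300, 325) in the crop) is about 1.3 mm to +x of the slot axis. I'll correct that and lower it, watching the forces.

```bash
python3 - <<'E'
from h import *
mv((428.2,191.2,112,101.7))
E
```

```text
at [429.6 192.5 124.7] [ 1.7995e+02 -4.0000e-02  1.0169e+02] t 15.15 F [-0.03 -0.85 -1.27] op 0.106 gf 79.2
(428.2, 191.2, 112, 101.7) xyz [-0.02  -0.034  0.254] a [ 0.008 -0.007 -0.002]
```

>>> drive_tool:
  plan:
    - {"x": -0.02,"y": -0.034,"z": 0.04,"ax": 0,"ay": 0,"az": 0,"hand": 6}
    - {"x": -0.02,"y": -0.034,"z": 0.1,"ax": 0,"ay": 0,"az": 0,"hand": 6}
    - {"x": -0.02,"y": -0.034,"z": 0.14,"ax": 0,"ay": 0,"az": 0,"hand": 6}
    - {"x": -0.02,"y": -0.034,"z": 0.18,"ax": 0,"ay": 0,"az": 0,"hand": 6}
    - {"x": -0.02,"y": -0.034,"z": 0.21,"ax": 0,"ay": 0,"az": 0,"hand": 6}
    - {"x": -0.02,"y": -0.034,"z": 0.24,"ax": 0,"ay": 0,"az": 0,"hand": 6}
    - {"x": -0.02,"y": -0.034,"z": 0.26,"ax": 0,"ay": 0,"az": 0,"hand": 6}
    - {"x": -0.02,"y": -0.034,"z": 0.26,"ax": 0,"ay": 0,"az": 0,"hand": 6}

```text
clock: 15.95
eef_pos: [427.7, 191.1, 111.0]
tcp_rot: [-3.141, -0.0, 1.775]
contact_force: [-0.1, -0.6, -1.8]
opening: 0.107
grasp_force: 79.2
```

```bash
python3 - <<'E'
from h import *
mv();print(monitor.sense()["wrist_torque"])
E
```

```text
at [427.7 191.1 111. ] [-1.7998e+02 -3.0000e-02  1.0170e+02] t 15.95 F [-0.05 -0.6  -1.85] op 0.107 gf 79.2
[ 7.54178335e-06 -3.02264024e-02  2.45991086e-02]
```

>>> drive_tool:
  plan:
    - {"x": 0,"y": 0,"z": 0.03,"ax": 0,"ay": 0,"az": 0,"hand": 6}
    - {"x": 0,"y": 0,"z": 0.06,"ax": 0,"ay": 0,"az": 0,"hand": 6}
    - {"x": 0,"y": 0,"z": 0.09,"ax": 0,"ay": 0,"az": 0,"hand": 6}
    - {"x": 0,"y": 0,"z": 0.12,"ax": 0,"ay": 0,"az": 0,"hand": 6}
    - {"x": 0,"y": 0,"z": 0.15,"ax": 0,"ay": 0,"az": 0,"hand": 6}
    - {"x": 0,"y": 0,"z": 0.15,"ax": 0,"ay": 0,"az": 0,"hand": 6}

```text
clock: 16.55
eef_pos: [427.6, 191.0, 103.5]
tcp_rot: [-3.141, -0.0, 1.775]
contact_force: [0.5, 0.3, -0.9]
opening: 0.104
grasp_force: 79.2
```

```bash
python3 - <<'E'
from h import *
mv();print(monitor.sense()["wrist_torque"])
E
```

```text
at [427.6 191.  103.5] [-1.7998e+02 -3.0000e-02  1.0170e+02] t 16.55 F [ 0.5   0.34 -0.94] op 0.104 gf 79.2
[-0.00098211  0.02315615 -0.00925123]
```

Sliding in freely. Lowering toward the floor (TCP about 94).

>>> drive_tool:
  plan:
    - {"x": 0,"y": 0,"z": 0.03,"ax": 0,"ay": 0,"az": 0,"hand": 6}
    - {"x": 0,"y": 0,"z": 0.06,"ax": 0,"ay": 0,"az": 0,"hand": 6}
    - {"x": 0,"y": 0,"z": 0.09,"ax": 0,"ay": 0,"az": 0,"hand": 6}
    - {"x": 0,"y": 0,"z": 0.12,"ax": 0,"ay": 0,"az": 0,"hand": 6}
    - {"x": 0,"y": 0,"z": 0.15,"ax": 0,"ay": 0,"az": 0,"hand": 6}
    - {"x": 0,"y": 0,"z": 0.165,"ax": 0,"ay": 0,"az": 0,"hand": 6}
    - {"x": 0,"y": 0,"z": 0.165,"ax": 0,"ay": 0,"az": 0,"hand": 6}

```text
clock: 17.25
eef_pos: [427.7, 191.0, 95.3]
tcp_rot: [-3.141, -0.0, 1.775]
contact_force: [-0.3, 0.0, -0.3]
opening: 0.107
grasp_force: 79.2
```

```bash
python3 - <<'E'
from h import *
mv();print(monitor.sense()["wrist_torque"])
E
```

```text
at [427.7 191.   95.3] [-1.7999e+02 -3.0000e-02  1.0170e+02] t 17.25 F [-0.25  0.01 -0.33] op 0.107 gf 79.2
[-0.04071986 -0.02390581  0.02980751]
```

>>> drive_tool:
  plan:
    - {"x": 0,"y": 0,"z": 0.01,"ax": 0,"ay": 0,"az": 0,"hand": 6}
    - {"x": 0,"y": 0,"z": 0.02,"ax": 0,"ay": 0,"az": 0,"hand": 6}
    - {"x": 0,"y": 0,"z": 0.025,"ax": 0,"ay": 0,"az": 0,"hand": 6}
    - {"x": 0,"y": 0,"z": 0.025,"ax": 0,"ay": 0,"az": 0,"hand": 6}

```text
clock: 17.65
eef_pos: [427.8, 191.1, 94.3]
tcp_rot: [3.141, -0.001, 1.775]
contact_force: [-0.7, -0.2, 1.5]
opening: 0.104
grasp_force: 79.8
```

```bash
python3 - <<'E'
from h import *
mv();print(monitor.sense()["wrist_torque"])
E
```

```text
at [427.8 191.1  94.3] [ 1.7999e+02 -3.0000e-02  1.0170e+02] t 17.65 F [-0.73 -0.17  1.47] op 0.104 gf 79.8
[-0.08307581  0.08386784  0.00620907]
```

Floor reached: Fz turned positive at TCP 94.3, which puts the foot at about 8 mm. Releasing gently and rising.

>>> drive_tool:
  plan:
    - {"x": 0,"y": 0,"z": 0,"ax": 0,"ay": 0,"az": 0,"hand": 10}
    - {"x": 0,"y": 0,"z": 0,"ax": 0,"ay": 0,"az": 0,"hand": 14}
    - {"x": 0,"y": 0,"z": 0,"ax": 0,"ay": 0,"az": 0,"hand": 20}
    - {"x": 0,"y": 0,"z": 0,"ax": 0,"ay": 0,"az": 0,"hand": 28}
    - {"x": 0,"y": 0,"z": 0,"ax": 0,"ay": 0,"az": 0,"hand": 36}
    - {"x": 0,"y": 0,"z": 0,"ax": 0,"ay": 0,"az": 0,"hand": 40}
    - {"x": 0,"y": 0,"z": 0,"ax": 0,"ay": 0,"az": 0,"hand": 40}
    - {"x": 0,"y": 0,"z": -0.1,"ax": 0,"ay": 0,"az": 0,"hand": 40}
  grip_force: 20

```text
clock: 18.45
eef_pos: [427.3, 190.9, 98.9]
tcp_rot: [-3.141, -0.0, 1.775]
contact_force: [-0.8, 1.0, 0.0]
opening: 0.469
grasp_force: 0.0
```

>>> drive_tool:
  plan:
    - {"x": 0,"y": 0,"z": -0.2,"ax": 0,"ay": 0,"az": 0,"hand": 40}
    - {"x": 0,"y": 0,"z": -0.5,"ax": 0,"ay": 0,"az": 0,"hand": 40}
    - {"x": 0,"y": 0,"z": -0.9,"ax": 0,"ay": 0,"az": 0,"hand": 40}
    - {"x": 0,"y": 0,"z": -1.5,"ax": 0,"ay": 0,"az": 0,"hand": 40}
    - {"x": 0,"y": 0,"z": -2.2,"ax": 0,"ay": 0,"az": 0,"hand": 40}
    - {"x": 0,"y": 0,"z": -2.8,"ax": 0,"ay": 0,"az": 0,"hand": 40}
    - {"x": 0,"y": 0,"z": -2.8,"ax": 0,"ay": 0,"az": 0,"hand": 40}
    - {"x": 0,"y": 0,"z": -2.8,"ax": 0,"ay": 0,"az": 0,"hand": 40}

```text
clock: 19.25
eef_pos: [428.1, 191.1, 240.3]
tcp_rot: [3.139, -0.001, 1.775]
contact_force: [-0.1, -0.0, 0.5]
opening: 0.472
grasp_force: 0.0
```

```bash
python3 - <<'E'
from h import *
import cv2
b=imaging.grab_frame("side")[:,:,::-1]
cv2.imwrite("pics/d5.png",cv2.resize(b[190:310,220:340],(600,600),interpolation=cv2.INTER_CUBIC))
mv()
E
```

```text
at [427.4 190.9 239.2] [ 1.7999e+02 -3.0000e-02  1.0170e+02] t 19.3 F [-0.8  -0.13 -0.53] op 0.469 gf 0.0
```

View pics/d5.png

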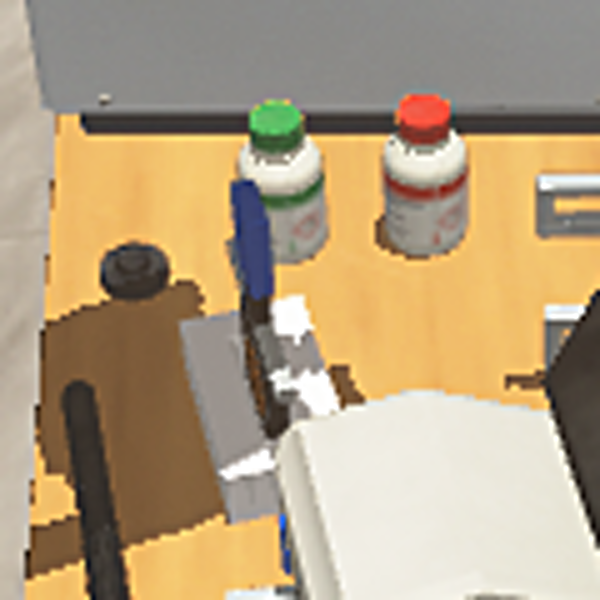

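The carrier stands in the slot: tab at (253,240), foot going into the dock near (275,425), leaning slightly at most. Bottles are in place and the gripper is clear above. Handing in.

```bash
python3 -c "
from rig import r
print(r.sign_off())"
```

```text
the job is handed in; nothing more can be done
None
```

The carrier was pressed off the hook against its keeper, stood fully down in the white dock's slot and handed in at about 19 s; hook force read about 13 N at most, the bottles look unmoved, and no verdict came back.

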